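# Clear the feed table: knife to its outline, cut food to colander, whole to crate

### The arm

A 6-joint arm with a two-finger parallel gripper is mounted at the origin on the work surface. World frame = base frame: x ahead of the robot, y to its left, z up, the work surface at z = 0. Lengths are in mm, angles in rad, forces in N, time in s.
With the tool pointing down it reaches from about 400 to 825 mm from the base axis. Payload 7 kg.
Tool frame: the origin (TCP) lies at the very end of the fingers, on their centre line; the grasp point (between the pads) lies 19 mm behind it; z points along the fingers, y is the direction in which the jaws open and shut (so a half turn about z gives the same grasp; the last joint's range is limited). The gripper opens to 88 mm and grips with 3 to 60 N. Pads are 19 mm wide; open, the fingers measure 130 mm over their backs; the gripper's body (78 mm by 193 mm) begins 47 mm behind the grasp point.
Start: joints at [-1.047, 0.359, 0.012, 0, -1.224, -0.288], TCP at [157.668, -656.305, 226.561] pointing down, gripper open.
Joint ranges: [-3.07, 3.07], [-1.43, 2.12], [-1.02, 1.25], [-3.03, 1.67], [-3.05, -0], [-3.03, 3.03]. Speed limits (rad/s): [2.39, 2.39, 3.01, 3.14, 3.14, 3.14].

### API

Orientations are given as a unit quaternion [x, y, z, w].
In Python, from plant import bot gives the robot as it stands. Calls block until the motion is done:
- bot.move_ptp(position, orientation): joint-space move of the TCP to a pose.
- bot.line_to(position, velocity=150, ori=None): straight line of the TCP; ori=None keeps the orientation; velocity is the mean speed in mm/s.
- bot.move_joints(angles): joint-space move.
- bot.move_gripper(opening, force=None): finger opening in mm; force is the grip in N (None keeps the last); returns when the fingers have stopped.
- bot.pause(seconds).
- bot.solve_ik(position, orientation): joint angles nearest the present ones, or None.
- bot.read_state(): the state.
- bot.camera(name): name is "side" or "top" or "wrist"; returns the picture (420x560x3 uint8, red, green, blue); there is no depth.
- bot.get_calibration(name): a dict with "fx", "fy", "cx", "cy" (pixels), "distortion" ([k1, k2, p1, p2, k3] as OpenCV has them; the pictures are not rectified), "view" (4x4, takes a point from world to camera coordinates); the wrist camera has in their place "T_tool_cam" (4x4, takes a point from camera to tool coordinates, whose origin is the TCP and whose axes are the flange's). Camera axes: x right, y up, looking along -z (the intrinsics and any distortion apply to the point x, -y, -z); pixel columns grow to the right and rows downward; lengths in mm; the calibration is good to about 2 mm. A picture is of the moment at which its call begins: read the wrist's pose just before it. get_calibration takes no time and is no camera call.
A pose or a line that the arm cannot do raises bot.Unreachable and nothing moves.
- bot.close_job(): hands the job in, once; it reports no verdict.
The state is a dict: "t": time; "joint_pos": joint angles; "qvel": joint speeds; "tau": joint torques, N m; "tcp_pos": TCP position; "eef_rot": TCP orientation; "contact_force": force on the tool from outside, world axes, zero at the start; "moment": the same for the moment, N m; "width": finger opening in mm.
Only numpy, scipy, OpenCV 4.12 (cv2) and the standard library are available. Lean on these libraries where they do the work, as an engineer would, in place of code of your own. Each camera call takes 0.05 s, during which the arm holds its last target.

### The job

Clear the feed-prep table: before any food is moved, lay the knife on its drawn outline in the tool tray, blade and handle the way they are drawn. Then sort the food: the cut pieces (the half-round of squash and the short cut length of corn) go into the round colander, the whole ones (the corn cob and the dragon fruit) into the crate, each resting on the bottom with nothing on top of anything else and the squash lying flat. Set everything down rather than dropping it, and leave the steel bowl and the white bottle where they stand.

Things in the scene. Friction and masses are not known exactly. Their poses are not given: they have to be found in the camera images.
- knife_center (a point): Small kitchen knife lying flat, dark wooden handle 105 long x 24 wide x 18 mm high, steel blade 90 long x 20 wide x 2 mm. The point is the centre of the handle, 9 mm above its underside. The frame's x axis runs from the blade towards the handle's butt: the handle reaches from x = -52 to +52 mm, the blade from -52 to -142 mm (it stands 8 mm clear of the surface); y is across the handle. It balances within the handle. 90 g.
- squash_center (a point): Half-round cut from a squash, lying flat: half a disc, 100 mm across its straight cut side, 50 mm from there to the top of the curve, 30 mm thick, pale green flesh with a dark green rind. The point is its middle, 15 mm above the underside; x runs along the straight side (+-50 mm at that side), y from the straight side (-25 mm) to the top of the curve (+25 mm). 130 g.
- corn_piece_center (a point): Short cut length of corn cob standing on its cut end: upright cylinder 44 mm in diameter and 55 mm high, yellow kernels around, pale core on top. The point is its centre, half-way up (27.5 mm); z is its axis. 70 g.
- corn_cob_center (a point): Whole cob of corn lying down: 125 mm long, 45 mm wide and 41 mm high at the middle (its ends taper), yellow. The point is its centre, 20 mm above the table; x runs along the cob. Its underside is slightly flat, so it lies still. 180 g.
- dragonfruit_center (a point): Whole dragon fruit lying down: a pink oval with green fins, 84 mm long, 60 mm wide and 55 mm high, with a tuft of thin leaves 15 mm long at its +x end. The point is its centre, 27 mm above the table; x runs along the fruit. Its underside is slightly flat, so it lies still. 220 g.
- tool_tray: Light grey shallow tray, fixed to the table, 250 (x) x 100 mm (y), floor 3 mm and low rim 7 mm high, with the dark silhouette of the knife drawn on its floor. Origin at the centre of its underside. The drawn handle's centre lies at x = +45 mm, y = 0 (handle from x = -7 to +98 mm); the drawn blade points to -x, down to x = -98 mm. Lay it within about 10 mm and 8 degrees of the drawing.
- colander: Round pale green plastic colander, fixed to the table, 60 mm high, flat floor 4 mm thick and 162 mm in diameter inside, wall sloping out to 210 mm at the rim (220 mm over its lip). Origin at the centre of its underside.
- crate: Black slatted crate, open above, fixed to the table, 240 (x) x 180 (y) x 65 mm (high), walls and floor 5 mm thick. Origin at the centre of its underside.
- feed_bowl: Bystander: small empty steel bowl, 100 mm across and 45 mm high, loose; origin at the centre of its underside. Not to be moved.
- bottle: Bystander: white bottle, 64 mm in diameter and 150 mm high, loose; origin at the centre of its underside. Not to be moved.

How it is judged:
By the outcome, as a careful person would: the job done as asked, in the order asked, and still so for the second after the job is handed in, with the robot touching nothing.
It also fails if it takes over 144 s, if anything falls off the work surface, if the arm or the gripper's body presses on something with over 40 N, if the wrist force passes 120 N, or if a joint passes its speed limit or range.

## Working session

There is one attempt and no reset: what is moved stays moved. The work goes in short steps, each a Python script; the robot and the scene stay as the last script left them, time stands still between calls to the robot, and variables do not carry over. Pictures are saved under pics/ and viewed, and the job is handed in when it is done.

```bash
ls; mkdir -p pics; python3 - <<'E'
from plant import bot
import cv2
for n in("side","top","wrist"):
    im=bot.camera(n); cv2.imwrite(f"pics/{n}0.png",im[:,:,::-1])
    print(n,bot.get_calibration(n))
s=bot.read_state();print(s)
E
```

```text
pics
side {'fx': 490.74313293137413, 'fy': 490.74313293137413, 'cx': 287.2336514388335, 'cy': 210.35850225302727, 'distortion': array([-0.10660254,  0.        ,  0.        ,  0.        ,  0.        ]), 'view': array([[-9.68107710e-01, -2.50459250e-01,  6.13406563e-03,
         5.38572252e+02],
       [ 1.97914463e-01, -7.49533932e-01,  6.31687224e-01,
        -1.49765818e+02],
       [-1.53614218e-01,  6.12755292e-01,  7.75199087e-01,
        -1.20293828e+03],
       [ 0.00000000e+00,  0.00000000e+00,  0.00000000e+00,
         1.00000000e+00]])}
top {'fx': 392.1693071520439, 'fy': 392.1693071520439, 'cx': 276.62210841291784, 'cy': 212.94548183451906, 'distortion': array([0.02189905, 0.        , 0.        , 0.        , 0.        ]), 'view': array([[-1.37056379e-02, -9.99753073e-01,  1.74913943e-02,
        -1.90592620e+01],
       [ 9.94876732e-01, -1.18823108e-02,  1.00394714e-01,
        -5.91397864e+02],
       [-1.00162086e-01,  1.87777548e-02,  9.94793925e-01,
        -1.08915648e+03],
       [ 0.00000000e+00,  0.00000000e+00,  0.00000000e+00,
         1.00000000e+00]])}
wrist {'
[... 519 characters left out ...]
        1.00000000e+00]])}
{'t': 0.15, 'joint_pos': array([-1.04695092e+00,  3.59210493e-01,  1.13071647e-02, -2.14739200e-04,
       -1.22409558e+00, -2.88086336e-01]), 'qvel': array([-0.00109065, -0.00314142,  0.00457317,  0.00208784,  0.00062925,
        0.00031927]), 'tau': array([-1.14909530e-03, -5.83276892e+01,  2.93291259e+01,  7.00122759e+00,
        8.78660067e-03, -1.21729463e-04]), 'tcp_pos': array([ 157.54447896, -656.00326108,  225.86924579]), 'eef_rot': array([-1.17570411e-01,  9.93064362e-01,  5.92287253e-04, -1.44699948e-04]), 'contact_force': array([-1.10062679, -0.32456355,  0.15819303]), 'moment': array([-0.01074581, -0.01785961,  0.03769429]), 'width': 88.12302701470205}
```

View pics/top0.png

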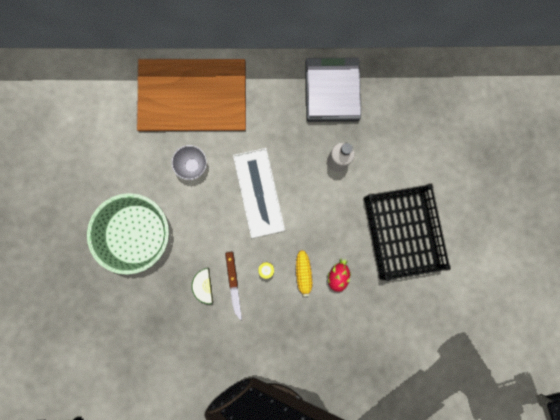

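View pics/side0.png

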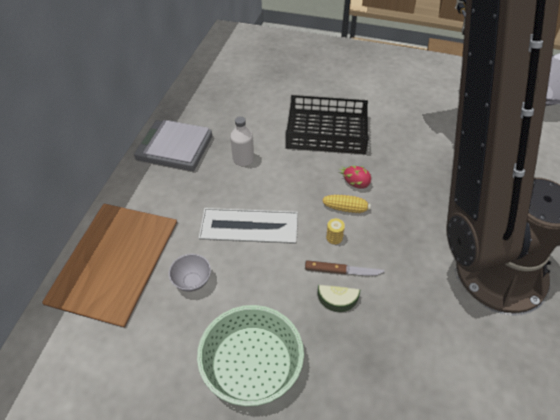

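View pics/wrist0.png

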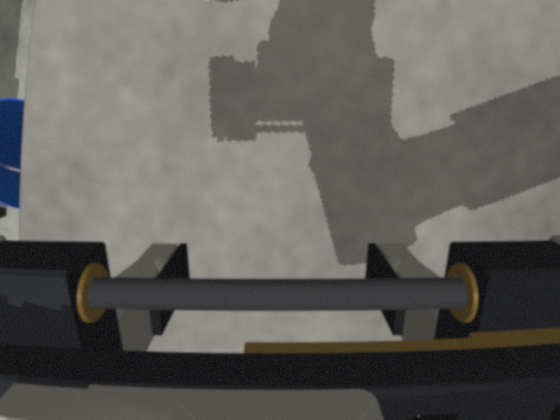

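The top view shows everything: squash (203,287), knife handle (231,268) with the blade toward the robot, corn piece (266,270), cob (304,272), dragon fruit (340,277), tray (259,193), colander (130,233), crate (406,232). Next I'll measure by colour masks.

```bash
cat > h.py <<'E'
import numpy as np, cv2
from scipy.spatial.transform import Rotation as R
from plant import bot
def ray(name,px,tool=None):
    c=bot.get_calibration(name)
    K=np.array([[c['fx'],0,c['cx']],[0,c['fy'],c['cy']],[0,0,1]])
    u=cv2.undistortPoints(np.array(px,float).reshape(-1,1,2),K,np.array(c['distortion'])).reshape(-1,2)
    d=np.c_[u[:,0],-u[:,1],-np.ones(len(u))]
    if name=='wrist':
        p,q=tool; T=np.eye(4);T[:3,:3]=R.from_quat(q).as_matrix();T[:3,3]=p
        M=T@c['T_tool_cam']
    else: M=np.linalg.inv(c['view'])
    return M[:3,3],d@M[:3,:3].T
def onz(name,px,z,tool=None):
    o,d=ray(name,px,tool); return o+d*((z-o[2])/d[:,2])[:,None]
def tri(a,b):
    # a,b=(o,d) single rays -> midpoint, gap
    o1,d1=a;o2,d2=b;d1=d1[0];d2=d2[0]
    s=np.linalg.lstsq(np.c_[d1,-d2],o2-o1,rcond=None)[0]
    p,q=o1+s[0]*d1,o2+s[1]*d2
    return (p+q)/2,np.linalg.norm(p-q)
def mask(im,lo,hi,roi):
    hsv=cv2.cvtColor(im,cv2.COLOR_RGB2HSV); m=cv2.inRange(hsv,np.array(lo),np.array(hi))
    o=np.zeros_like(m);x0,y0,x1,y1=roi;o[y0:y1,x0:x1]=m[y0:y1,x0:x1]; return o
def big(m):
    n,l,st,c=cv2.connectedComponentsWithStats(m,connectivity=8)
    i=1+np.argmax(st[1:,4]); return np.uint8(l==i)*255,st[i],c[i]
def down(yaw):  # tool z down, tool y axis at world angle yaw
    y=np.array([np.cos(yaw),np.sin(yaw),0]);z=np.array([0,0,-1.]);x=np.cross(y,z)
    return R.from_matrix(np.c_[x,y,z]).as_quat()
def shot(name,fn):
    s=bot.read_state(); im=bot.camera(name); cv2.imwrite(f'pics/{fn}.png',im[:,:,::-1]); return im,(s['tcp_pos'],s['eef_rot'])
def axis(P):  # principal axis of xy points
    w,v=np.linalg.eigh(np.cov(P[:,:2].T)); return v[:,1]
E
python3 - <<'E'
import cv2,numpy as np
im=cv2.imread('pics/top0.png')
c=im[140:325,180:370]; cv2.imwrite('pics/topz.png',cv2.resize(c,None,fx=3.2,fy=3.2,interpolation=cv2.INTER_CUBIC)) 
h=cv2.cvtColor(im,cv2.COLOR_BGR2HSV)
for n,(x,y) in dict(squash=(205,280),rind=(194,289),handle=(231,268),blade=(237,302),cp=(266,270),cob=(304,272),df=(340,277),tray=(245,165),tray2=(255,225),sil=(260,185),col=(130,233),crate=(370,200),floor=(280,240)).items(): print(n,h[y,x])
E
```

```text
squash [ 30  43 236]
rind [ 33  10 236]
handle [ 10 175 121]
blade [132  11 225]
cp [ 31  46 238]
cob [ 25 202 233]
df [178 144 233]
tray [  0   0 237]
tray2 [ 30   2 238]
sil [106  34 112]
col [ 55  33 230]
crate [30  7 35]
floor [ 30  16 172]
```

View pics/topz.png

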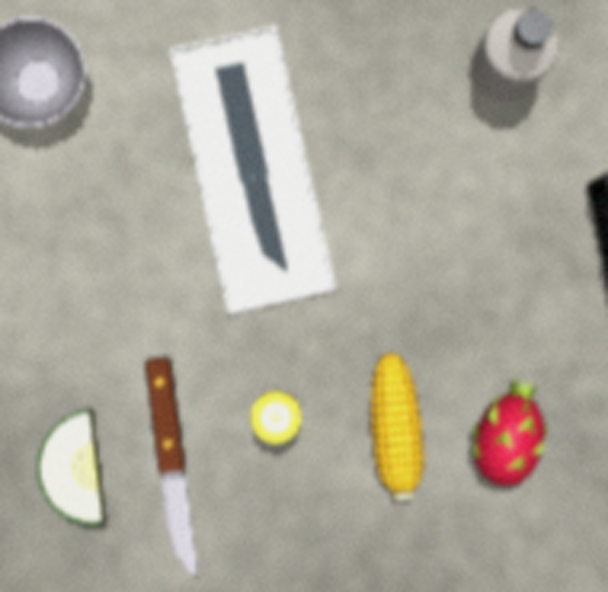

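```bash
python3 - <<'E'
from h import *
im=cv2.imread('pics/top0.png')[:,:,::-1].copy(); side=cv2.imread('pics/side0.png')[:,:,::-1].copy()
print('cam',ray('top',[(280,210)])[0])
def pts(m,z):
    ys,xs=np.nonzero(m); return onz('top',np.c_[xs,ys],z)
def rep(n,m,z):
    m,st,c=big(m); P=pts(m,z); r=cv2.minAreaRect(P[:,:2].astype(np.float32)); a=axis(P)
    print(n,'px',c.round(1),'area',st[4],'mean',P.mean(0).round(1),'rect',np.round(r[0],1),np.round(r[1],1),'axis deg',np.degrees(np.arctan2(a[1],a[0])).round(1)); return m,P
rep('handle',mask(im,(0,90,40),(20,255,190),(215,240,250,300)),18)
rep('blade',mask(im,(100,5,190),(170,60,255),(215,280,255,325)),10)
rep('squash',cv2.bitwise_or(mask(im,(0,0,200),(180,255,255),(185,260,216,312)),mask(im,(30,40,0),(90,255,255),(185,260,216,312))),30)
rep('cp',mask(im,(15,60,150),(40,255,255),(250,255,285,285)),50)
rep('cptop',mask(im,(0,0,225),(180,255,255),(250,255,285,285)),55)
rep('cob',mask(im,(15,120,120),(35,255,255),(290,240,320,305)),20)
rep('df',mask(im,(165,90,90),(180,255,255),(320,255,360,300)),27)
t,_=rep('tray',mask(im,(0,0,215),(180,40,255),(228,140,290,240)),3)
hull=cv2.convexHull(np.argwhere(t>0)[:,::-1].astype(np.int32)); f=cv2.fillConvexPoly(np.zeros_like(t),hull,255)
P=pts(f,6); r=cv2.minAreaRect(P[:,:2].astype(np.float32)); print('trayhull',r,P.mean(0))
s=cv2.bitwise_and(f,mask(im,(0,0,0),(180,255,160),(228,140,290,240)))
rep('sil',s,3)
rep('col',mask(im,(40,25,80),(75,255,255),(80,185,175,280)),60)
m=mask(im,(0,0,0),(180,255,80),(355,180,455,290)); m,P=rep('crate',m,65)
E
```

```text
cam [ 479.01457019   -5.62981552 1143.19284655]
handle px [231.  269.2] area 255 mean [433.6 104.6  18. ] rect [433.9 104.7] [97.8 21. ] axis deg -172.4
blade px [235.7 302. ] area 174 mean [341.2  92.4  10. ] rect [337.   92.5] [83.1 18.3] axis deg -169.6
squash px [202.  286.9] area 541 mean [386.5 184.3  30. ] rect [387.2 186.9] [100.4  55.9] axis deg -170.9
cp px [265.7 269.7] area 169 mean [432.   6.  50.] rect [432.6   5.2] [44.1 46.5] axis deg 157.1
cptop px [265.7 269.9] area 166 mean [431.8   6.1  55. ] rect [432.2   5.8] [36.8 38.6] axis deg 83.7
cob px [303.4 272.6] area 575 mean [ 421.3 -100.5   20. ] rect [ 424.2 -100.3] [122.   43.2] axis deg -175.7
df px [338.4 278.3] area 323 mean [ 404.1 -198.4   27. ] rect [ 406.2 -200.5] [54.1 76.6] axis deg 160.6
tray px [258.8 194.2] area 2189 mean [650.2  24.5   3. ] rect [656.   25.6] [249.  100.4] axis deg -168.1
trayhull ((655.2783813476562, 25.307579040527344), (250.39697265625, 102.77814483642578), 12.23006534576416) [653.68864754  24.91944758   6.        ]
sil px [257.8 189. ] area 497 mean [665.4  27.4   3. ] rect [657.3  26.1] [192.7  25.3] axis deg -167.4
col px [122.4 233.8] area 4175 mean [536.1 396.1  60. ] rect [536.8 382.6] [223.5 223.2] axis deg -173.7
crate px [405.4 232.9] area 4505 mean [ 528.6 -380.6   65. ] rect [ 529.9 -381.3] [243.1 197.5] axis deg -172.3
```

```bash
python3 - <<'E'
from h import *
im=cv2.imread('pics/top0.png')[:,:,::-1].copy(); side=cv2.imread('pics/side0.png')[:,:,::-1].copy()
m,_,_=big(mask(im,(0,0,0),(180,255,80),(355,180,455,290)))
p=np.argwhere(m>0)[:,::-1].astype(np.int32)
q=cv2.approxPolyDP(cv2.convexHull(p),4,True).reshape(-1,2)
print('top',q.tolist(),onz('top',q,65).round(0).tolist())
m,_,_=big(mask(side,(0,0,0),(180,255,70),(275,85,380,160)))
q=cv2.approxPolyDP(cv2.convexHull(np.argwhere(m>0)[:,::-1].astype(np.int32)),3,True).reshape(-1,2)
print('side',q.tolist(),onz('side',q,65).round(0).tolist(),onz('side',q,0).round(0).tolist())
a=im[175:300,355:460];b=side[85:165,270:385]
cv2.imwrite('pics/crate0.png',np.hstack([cv2.resize(a,(380,450)),cv2.resize(b,(420,450*1))])[:,:,::-1])
# side check: squash & handle & cp centres
mh,_,c=big(mask(side,(0,90,40),(20,255,190),(300,255,350,280))); print('handle side@18',c,onz('side',[c],14))
E
```

```text
top [[449, 268], [381, 280], [364, 197], [431, 184]] [[431.0, -495.0, 65.0], [401.0, -308.0, 65.0], [629.0, -270.0, 65.0], [664.0, -458.0, 65.0]]
side [[365, 153], [286, 147], [291, 96], [367, 101]] [[397.0, -255.0, 65.0], [617.0, -221.0, 65.0], [661.0, -449.0, 65.0], [426.0, -487.0, 65.0]] [[400.0, -323.0, 0.0], [634.0, -287.0, 0.0], [681.0, -531.0, 0.0], [430.0, -572.0, -0.0]]
handle side@18 [325.74744027 266.46757679] [[431.58114758 108.16606275  14.        ]]
```

View pics/crate0.png

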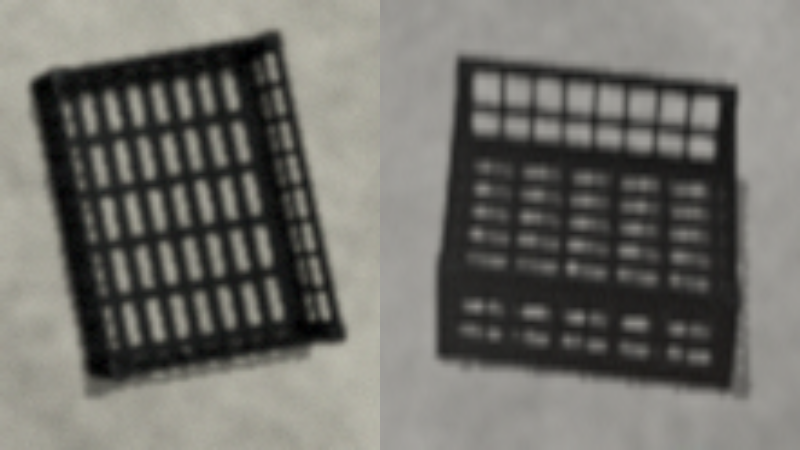

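Crate resolved: centre ≈(531,−389), yaw ≈9.3° (the near outer wall had biased the first value). Heights and sizes agree otherwise. Next I'll check IK for all poses, then do the knife.

```bash
cat > plan.py <<'E'
from h import *
d=np.radians
def off(c,yaw,x,y): return (c[0]+x*np.cos(d(yaw))-y*np.sin(d(yaw)), c[1]+x*np.sin(d(yaw))+y*np.cos(d(yaw)))
KN=(433.8,105.2);KY=7.6
TR=(655.8,25.5);TY=12.2
KT=off(TR,TY,45,0)
SQ=(387.5,189);SY=9.1
COL=(537,383)
CP=(432,6)
COB=(422.5,-100.4);CY=4.3
DF=(405,-200);DY=-19.4
CR=(531,-389);RY=9.3
E
python3 - <<'E'
from plan import *
q=lambda n,p,z,yaw:print(n,np.round(p,1),yaw,[None if r is None else r.round(2)[[0,3,4,5]] for r in (bot.solve_ik([p[0],p[1],z],down(d(y))) for y in (yaw,yaw+180))])
q('k',KN,3,KY+90);q('kt',KT,6,TY+90);q('sq',SQ,4,SY+90)
for v in(60,90,120,150):
  q('col',off(COL,v,23,0),10,v); q('cpcol',off(COL,v,-45,0),16,v+90)
for v in(0,45,90,135): q('cp',CP,14,v)
q('cob',COB,6,CY+90);q('df',DF,8,DY+90);q('crc',off(CR,RY,-62,0),12,RY);q('crd',off(CR,RY,50,0),14,RY)
E
```

```text
k [433.8 105.2] 97.6 [array([ 0.68, -0.  , -0.54, -2.12]), array([ 0.68,  0.  , -0.54,  1.02])]
kt [699.8  35. ] 102.2 [array([ 0.33,  0.  , -0.82, -1.69]), array([ 0.33,  0.  , -0.82,  1.46])]
sq [387.5 189. ] 99.1 [array([ 0.91, -0.  , -0.53, -2.33]), array([ 0.91,  0.  , -0.53,  0.81])]
col [548.5 402.9] 60 [array([ 0.92,  0.  , -0.81, -3.01]), array([ 0.92,  0.  , -0.81,  0.13])]
cpcol [514.5 344. ] 150 [array([ 0.9 ,  0.  , -0.75, -1.43]), array([ 0.9 ,  0.  , -0.75,  1.71])]
col [537. 406.] 90 [array([ 0.94,  0.  , -0.8 , -2.51]), array([ 0.94,  0.  , -0.8 ,  0.63])]
cpcol [537. 338.] 180 [array([ 0.87,  0.  , -0.76, -0.87]), array([ 0.87,  0.  , -0.76,  2.27])]
col [525.5 402.9] 120 [array([ 0.95,  0.  , -0.78, -2.  ]), array([ 0.95,  0.  , -0.78,  1.15])]
cpcol [559.5 344. ] 210 [array([ 0.85,  0.  , -0.79, -0.32]), array([ 0.85,  0.  , -0.79,  2.82])]
col [517.1 394.5] 150 [array([ 0.95,  0.  , -0.77, -1.47]), array([ 0.95,  0.  , -0.77,  1.67])]
cpcol [576.  360.5] 240 [array([ 0.85,  0.  , -0.82,  0.2 ]), array([ 0.85,  0.  , -0.82, -2.94])]
cp [432   6] 0 [array([ 0.47,  0.  , -0.56,  2.67]), array([ 0.47,  0.  , -0.56, -0.47])]
cp [432   6] 45 [array([ 0.47, -0.  , -0.56, -2.83]), array([ 0.47,  0.  , -0.56,  0.31])]
cp [432   6] 90 [array([ 0.47, -0.  , -0.56, -2.04]), array([ 0.47,  0.  , -0.56,  1.1 ])]
cp [432   6] 135 [array([ 0.47,  0.  , -0.56, -1.26]), array([ 0.47,  0.  , -0.56,  1.88])]
cob [ 422.5 -100.4] 94.3 [array([ 0.22, -0.  , -0.54, -1.72]), array([ 0.22,  0.  , -0.54,  1.42])]
df [ 405 -200] 70.6 [array([-0.02, -0.  , -0.56, -1.89]), array([-0.02,  0.  , -0.56,  1.25])]
crc [ 469.8 -399. ] 9.3 [array([-0.39, -0.  , -0.74, -2.59]), array([-0.39,  0.  , -0.74,  0.55])]
crd [ 580.3 -380.9] 9.3 [array([-0.3 ,  0.  , -0.83, -2.68]), array([-0.3 ,  0.  , -0.83,  0.46])]
```

```bash
python3 - <<'E'
from plan import *
o=down(d(KY-90))
bot.move_ptp([*KN,160],o)
bot.move_gripper(42,20)
im,t=shot('wrist','w1')
bot.line_to([*KN,45],200)
bot.line_to([*KN,3],60)
print(bot.read_state()['tcp_pos'],bot.read_state()['contact_force'])
bot.move_gripper(10,30)
s=bot.read_state();print(s['width'],s['tcp_pos'],s['contact_force'])
bot.line_to([*KN,60],80)
s=bot.read_state();print(s['t'],s['width'],s['contact_force'])
shot('side','s1');shot('wrist','w2')
E
```

```text
[433.97201812 105.317146     3.14082893] [-0.0313141   0.49975465 -0.37343189]
23.71317396521852 [433.95495109 105.28380038   3.25785693] [-1.24455267  0.17689079  4.27544905]
6.875 24.05851802109082 [ 0.29325857  0.29400377 -1.20417964]
```

View pics/w1.png

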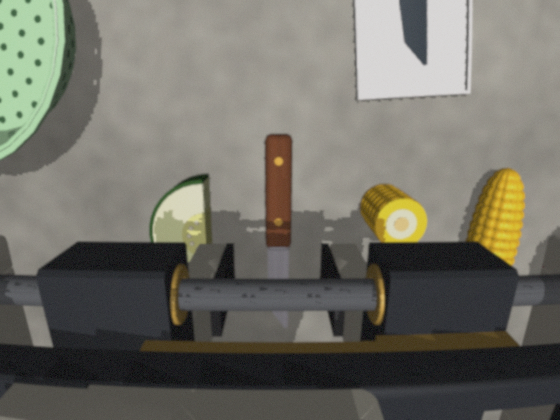

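View pics/w2.png

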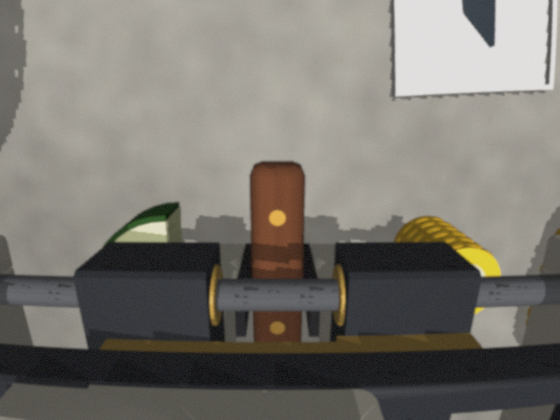

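View pics/s1.png

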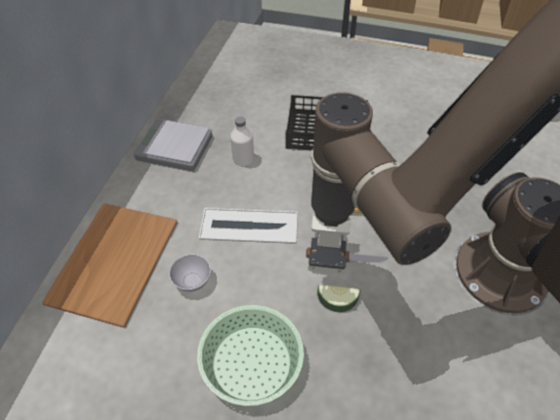

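Knife held, width 24 mm, aligned with the jaws (handle axis on column 277, butt at row 162). Now to the tray.

```bash
python3 - <<'E'
from plan import *
s=bot.read_state()
b=onz('wrist',[(277,163)],60+15,(s['tcp_pos'],s['eef_rot']))[0]
a=np.array([np.cos(d(KY)),np.sin(d(KY))])
e=(b[:2]-s['tcp_pos'][:2])@a-52.5
print('butt rel tcp along axis -52.5 =',e)
E
```

```text
butt rel tcp along axis -52.5 = -1.9438567259941948
```

```bash
python3 - <<'E'
from plan import *
KT=off(TR,TY,46.5,0)
o=down(d(TY-90))
bot.line_to([*KN,110],200)
bot.move_ptp([*KT,90],o)
bot.line_to([*KT,25],120)
bot.line_to([*KT,7.2],40)
s=bot.read_state();print(s['tcp_pos'],s['contact_force'])
for z in(6.6,6.2,5.8):
    if s['contact_force'][2]>4: break
    bot.line_to([*KT,z],20); s=bot.read_state();print(s['tcp_pos'],s['contact_force'])
bot.move_gripper(44,20)
bot.line_to([*KT,120],120)
bot.move_ptp([SQ[0],SQ[1],150],down(d(SY-90)))
print(bot.read_state()['t'])
shot('top','t2');shot('side','s2')
E
python3 - <<'E'
import cv2
im=cv2.imread('pics/t2.png')
cv2.imwrite('pics/t2z.png',cv2.resize(im[130:310,150:400],None,fx=3.2,fy=3.2,interpolation=cv2.INTER_CUBIC)[:,:800])
E
```

```text
[701.12214867  35.26265078   6.830917  ] [-0.16319476  0.03526185 -1.21418199]
[701.23087907  35.30417802   6.4906396 ] [-0.33061266 -0.207745   -2.01979764]
[701.35019738  35.35171226   6.37919627] [-0.47185024  0.28891421  0.32654555]
[701.38690631  35.35543186   6.37972365] [-2.11241381 -0.1821898   5.14673031]
13.5
```

View pics/t2z.png

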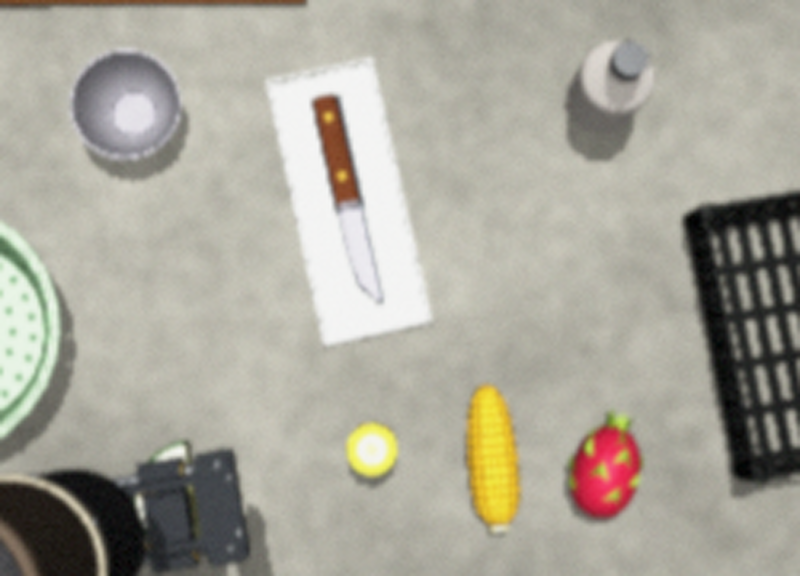

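View pics/s2.png

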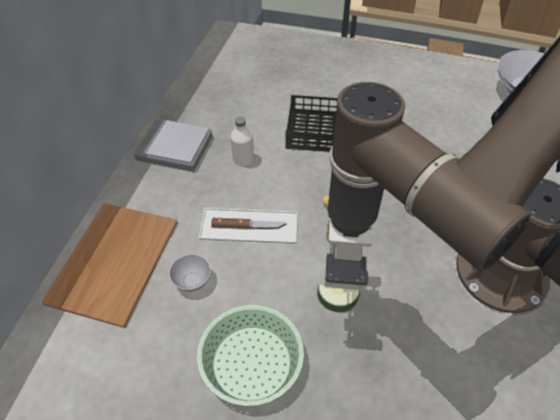

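The knife covers its drawing: no dark silhouette is left uncovered, and blade and handle are the right way round. A numeric check follows, then the squash.

```bash
python3 - <<'E'
from plan import *
im=cv2.imread('pics/t2.png')[:,:,::-1].copy()
m,st,c=big(mask(im,(0,90,40),(20,255,190),(240,150,280,205)))
ys,xs=np.nonzero(m);P=onz('top',np.c_[xs,ys],21);a=axis(P)
dv=P.mean(0)[:2]-np.array(TR);u=np.array([np.cos(d(TY)),np.sin(d(TY))])
print('handle in tray frame',dv@u,dv@np.array([-u[1],u[0]]),'yaw',np.degrees(np.arctan2(a[1],a[0]))%180)
# squash from wrist
s=bot.read_state();print(s['tcp_pos']);bot.move_gripper(78,20);shot('wrist','w3')
E
```

```text
handle in tray frame 45.09423976628865 0.6989682063972591 yaw 12.383208051135028
[388.28980852 189.01295309 149.82978944]
```

View pics/w3.png

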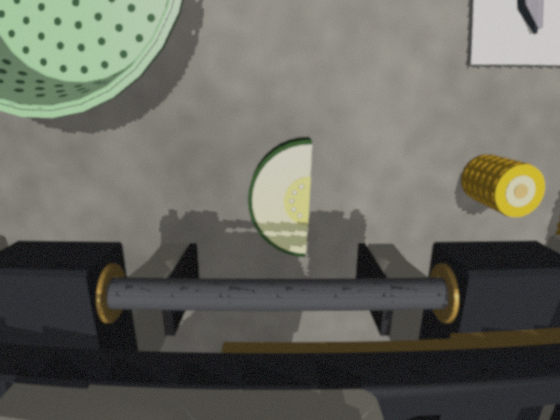

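```bash
python3 - <<'E'
from plan import *
s=bot.read_state();t=(s['tcp_pos'],s['eef_rot'])
P=onz('wrist',[(312,138),(306,256),(249,196)],30,t);print(P.round(1))
e=P[0]-P[1];print(np.linalg.norm(e),np.degrees(np.arctan2(e[1],e[0])))
y=np.degrees(np.arctan2(e[1],e[0]));m=(P[0]+P[1])/2;print('centre',off(m,y,0,25))
E
```

```text
[[439.8 170.3  30. ]
 [340.7 156.9  30. ]
 [385.6 212.4  30. ]]
99.93199191101215 7.689359202234104
centre (np.float64(386.9034193911487), np.float64(188.34939620238063))
```

```bash
python3 - <<'E'
from plan import *
SQ=(386.9,188.4);o=down(d(8.2-90))
bot.move_ptp([*SQ,60],o)
bot.line_to([*SQ,4.5],80)
print(bot.read_state()['tcp_pos'],bot.read_state()['contact_force'])
bot.move_gripper(30,25)
s=bot.read_state();print(s['width'],s['contact_force'])
z0=s['tcp_pos'][2]
bot.line_to([*SQ,120],150)
T=off(COL,98,22,0); o=down(d(98-180))
bot.move_ptp([*T,120],o)
s=bot.read_state();print(s['width'],s['contact_force'])
bot.line_to([*T,35],120)
bot.line_to([*T,z0+5.5],40)
for k in range(5):
    s=bot.read_state();print(s['tcp_pos'],s['contact_force'])
    if s['contact_force'][2]>3: break
    bot.line_to([*T,z0+5.5-.6*(k+1)],20)
bot.move_gripper(s['width']+12,20)
bot.line_to([*T,110],120)
bot.move_ptp([*CP,150],down(d(-82+90)) if 0 else down(d(180+8)))
bot.move_gripper(66,20)
print(bot.read_state()['t'],bot.read_state()['tcp_pos'])
shot('top','t4');shot('wrist','w4');shot('side','s4')
E
python3 - <<'E'
import cv2
im=cv2.imread('pics/t4.png')
cv2.imwrite('pics/t4z.png',cv2.resize(im[140:320,70:320],None,fx=3.2,fy=3.2,interpolation=cv2.INTER_CUBIC)[:,:800])
E
```

```text
[387.25619352 188.81547983   5.04990836] [-0.48407762  0.45997929 -0.00869961]
49.478184412309616 [-0.59374113 -0.45330655  3.4416498 ]
49.449692525882654 [-0.37670385 -0.11370951 -1.08244579]
[534.03842263 404.86816639  10.12519363] [-0.35033794 -0.3715411  -1.2162248 ]
[534.00512257 404.85268622   9.73767941] [-0.13314533 -0.03025273 -0.9801991 ]
[533.94625514 404.78975841   8.98360662] [-0.98697175 -0.49678389 -2.06206331]
[534.03859022 404.85142738   8.71524557] [-2.0700018  -1.10792042  3.27020916]
23.9917 [432.1037838    6.27780464 149.86681999]
```

View pics/t4z.png

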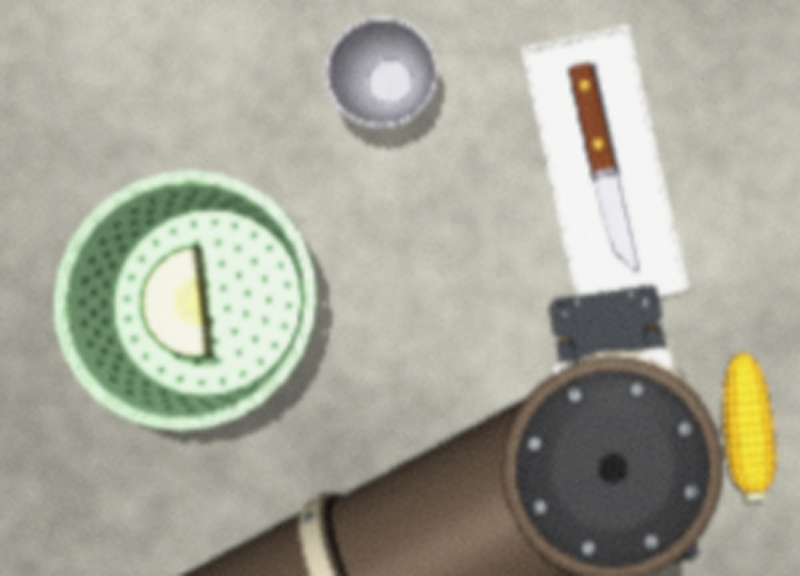

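View pics/w4.png

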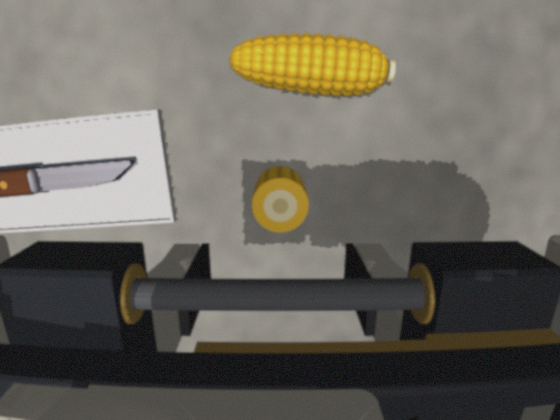

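View pics/s4.png

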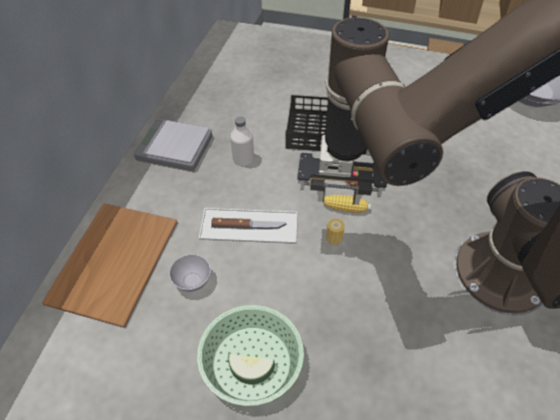

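```bash
python3 - <<'E'
from plan import *
s=bot.read_state();t=(s['tcp_pos'],s['eef_rot'])
p=onz('wrist',[(281,206)],55,t)[0];print(p)
assert np.hypot(*(p[:2]-np.array(CP)))<6
CP=tuple((p[:2]+np.array(CP))/2)
bot.line_to([*CP,85],150)
bot.line_to([*CP,14],80)
bot.move_gripper(25,20)
s=bot.read_state();print(s['width'],s['tcp_pos'],s['contact_force']);z0=s['tcp_pos'][2]
bot.line_to([*CP,140],150)
T=off(COL,98,-43,0); o=down(d(98+90))
bot.move_ptp([*T,140],o)
s=bot.read_state();print(s['width'],s['contact_force'])
bot.line_to([*T,40],120)
bot.line_to([*T,z0+5.5],40)
for k in range(5):
    s=bot.read_state();print(s['tcp_pos'],s['contact_force'])
    if s['contact_force'][2]>3: break
    bot.line_to([*T,z0+5.5-.6*(k+1)],20)
bot.move_gripper(s['width']+12,20)
bot.line_to([*T,130],120)
bot.move_ptp([*COB,150],down(d(CY-90)))
bot.move_gripper(72,20)
print(bot.read_state()['t'],bot.read_state()['tcp_pos'])
shot('top','t5');shot('wrist','w5');shot('side','s5')
E
python3 - <<'E'
import cv2
im=cv2.imread('pics/t5.png')
cv2.imwrite('pics/t5z.png',cv2.resize(im[140:320,70:320],None,fx=3.2,fy=3.2,interpolation=cv2.INTER_CUBIC)[:,:800])
E
```

```text
[428.69618671   5.07084723  55.        ]
43.53906349174289 [430.47019512   5.59467783  14.22070817] [-1.00411359  0.20770561  3.8605478 ]
44.01674824111446 [-0.45734228 -0.48867159 -1.00987157]
[543.01641688 340.39890077  19.54916678] [-0.00896809 -0.34629898 -1.12029244]
[543.04730748 340.47869155  19.26017768] [ 0.25316231 -0.37404625 -1.28164453]
[542.99086702 340.4110565   18.56279966] [ 0.77227589  0.01943395 -0.92255244]
[543.05407509 340.45245626  18.28565703] [-1.27315376 -1.5155705   4.51072301]
34.95 [ 422.53391181 -100.36456018  149.98783951]
```

View pics/t5z.png

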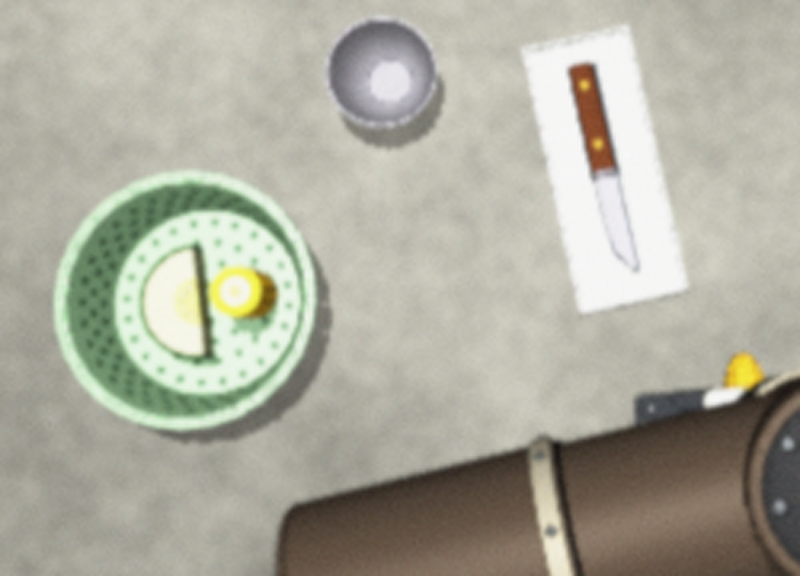

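View pics/w5.png

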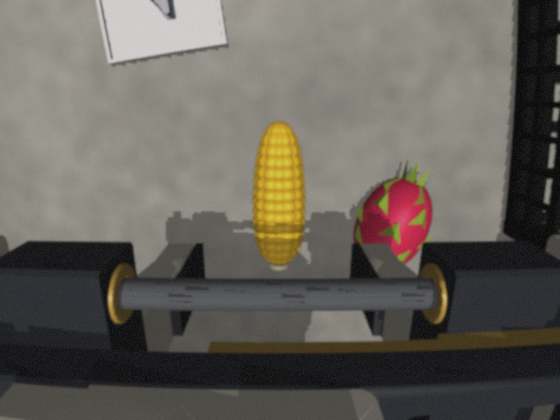

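View pics/s5.png

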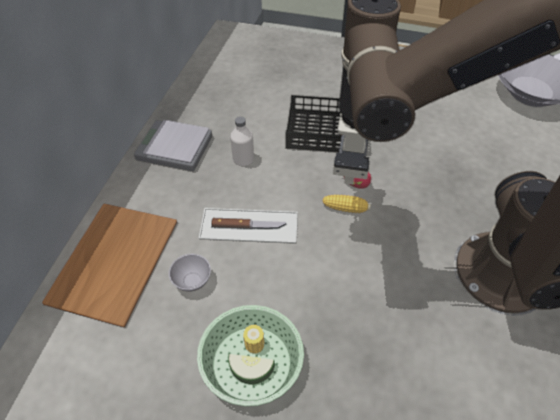

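```bash
python3 - <<'E'
from plan import *
s=bot.read_state();t=(s['tcp_pos'],s['eef_rot'])
P=onz('wrist',[(279,121),(279,269),(252,196),(307,196)],20,t);print(P.round(1))
c=(P[0]+P[1])/2;assert np.hypot(*(c[:2]-np.array(COB)))<8;print(c)
C=tuple((c[:2]+np.array(COB))/2)
bot.move_gripper(60,20)
bot.line_to([*C,60],150)
bot.line_to([*C,4.5],80)
bot.move_gripper(25,25)
s=bot.read_state();print(s['width'],s['tcp_pos'],s['contact_force']);z0=s['tcp_pos'][2]
bot.line_to([*C,150],150)
s=bot.read_state();print(s['width'],s['contact_force'])
T=off(CR,RY,-60,0); o=down(d(RY+180))
bot.move_ptp([*T,150],o)
shot('wrist','w6')
E
```

```text
[[ 483.6  -96.9   20. ]
 [ 354.3 -106.8   20. ]
 [ 420.1  -78.9   20. ]
 [ 423.6 -125.2   20. ]]
[ 418.95791697 -101.88647003   20.        ]
42.044351092777006 [ 421.06517598 -101.03603024    4.88460125] [-0.28804475  0.49537136  6.90363195]
42.40483032823843 [-0.44552195 -0.25979793 -2.38442294]
```

View pics/w6.png

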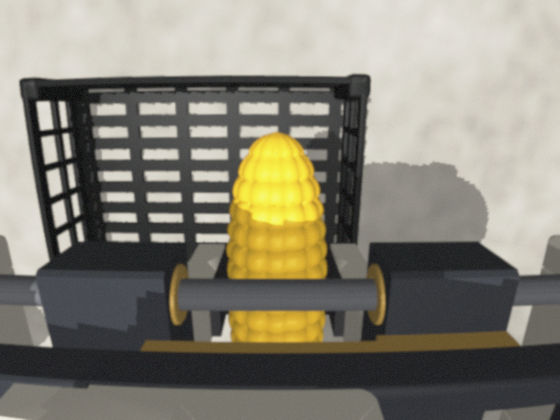

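Cob held, width 42 mm. The crate's −y rim corners are at (25,82) and (367,77); I'll use them to check the crate pose.

```bash
python3 - <<'E'
from plan import *
s=bot.read_state();t=(s['tcp_pos'],s['eef_rot'])
P=onz('wrist',[(22,82),(370,76)],65,t);print(P.round(1),np.linalg.norm(P[0]-P[1]))
e=P[0]-P[1];y=np.degrees(np.arctan2(e[1],e[0]));print(y, off((P[0]+P[1])/2,y,0,90))
print(off(CR,RY,120,-90),off(CR,RY,-120,-90))
E
```

```text
[[ 661.  -460.1   65. ]
 [ 426.2 -499.1   65. ]] 238.00236184755065
9.43337241563374 (np.float64(528.8285874501098), np.float64(-390.8086349702236))
(np.float64(663.9670298681193), np.float64(-458.4245559442093)) (np.float64(427.12165793048564), np.float64(-497.209473009016))
```

Crate pose agrees within 2–3 mm. Lowering the cob.

```bash
python3 - <<'E'
from plan import *
z0=4.9; CR=(530,-390); T=off(CR,RY,-58,0)
bot.line_to([*T,110],100)
bot.line_to([*T,40],100)
bot.line_to([*T,z0+6.5],40)
for k in range(5):
    s=bot.read_state();print(s['tcp_pos'],s['contact_force'])
    if s['contact_force'][2]>3: break
    bot.line_to([*T,z0+6.5-.6*(k+1)],20)
bot.move_gripper(s['width']+9,20)
bot.line_to([*T,140],120)
bot.move_ptp([*DF,150],down(d(DY-90)))
bot.move_gripper(80,20)
print(bot.read_state()['t'],bot.read_state()['tcp_pos'])
shot('top','t7');shot('wrist','w7');shot('side','s7')
E
python3 - <<'E'
import cv2
im=cv2.imread('pics/t7.png')
cv2.imwrite('pics/t7z.png',cv2.resize(im[140:320,300:550],None,fx=3.2,fy=3.2,interpolation=cv2.INTER_CUBIC)[:,:800])
E
```

```text
[ 472.92518957 -399.47106886   11.49785975] [-0.0968222  -0.15960373 -1.99373149]
[ 472.87250765 -399.41788471   11.01566932] [ 0.26991342  0.11290535 -2.60828444]
[ 472.76799421 -399.36790458   10.23136762] [-0.65866072  0.39563772 -2.15546058]
[ 472.87903194 -399.43203969    9.98181462] [-1.93454861  2.58525045  2.59229978]
[ 472.87360264 -399.45503276    9.91074435] [-3.02424498  3.07859012  8.27821406]
46.475 [ 405.00879149 -199.99798303  150.01645828]
```

View pics/t7z.png

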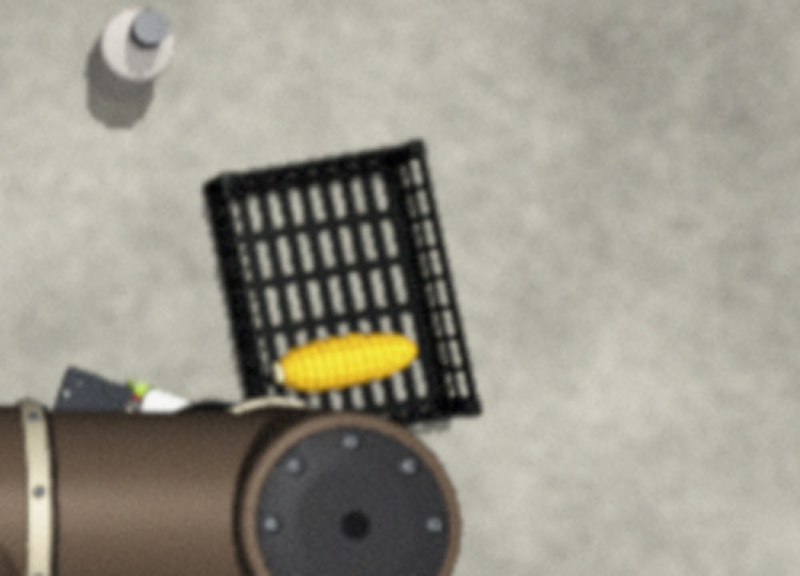

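View pics/w7.png

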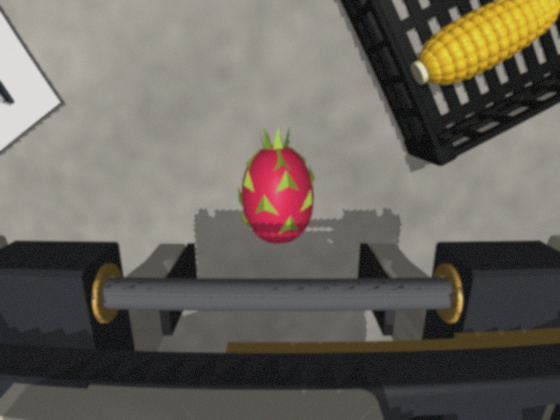

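View pics/s7.png

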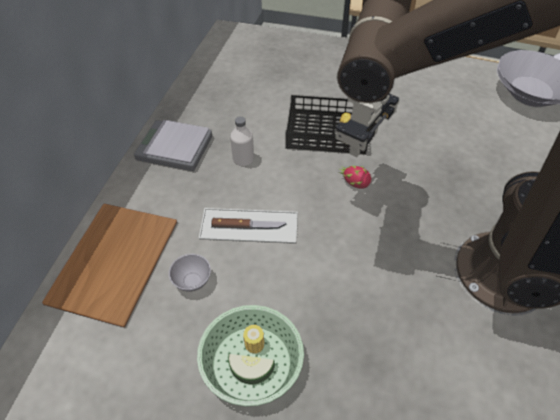

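```bash
python3 - <<'E'
from plan import *
s=bot.read_state();t=(s['tcp_pos'],s['eef_rot'])
P=onz('wrist',[(277,146),(277,243),(243,194),(314,194)],27,t);print(P.round(1),np.linalg.norm(P[0]-P[1]))
c=(P[0]+P[1])/2;print(c);assert np.hypot(*(c[:2]-np.array(DF)))<9
C=tuple((c[:2]+np.array(DF))/2)
bot.line_to([*C,75],150)
bot.line_to([*C,8],80)
print(bot.read_state()['contact_force'])
bot.move_gripper(40,25)
s=bot.read_state();print(s['width'],s['tcp_pos'],s['contact_force']);z0=s['tcp_pos'][2]
bot.line_to([*C,150],150)
s=bot.read_state();print(s['width'],s['contact_force'])
shot('wrist','w8')
CR=(530,-390);T=off(CR,RY,50,0); o=down(d(RY+180))
bot.move_ptp([*T,150],o)
s=bot.read_state();print(s['width'],s['contact_force'])
bot.line_to([*T,45],100)
bot.line_to([*T,z0+6.5],40)
for k in range(6):
    s=bot.read_state();print(s['tcp_pos'],s['contact_force'])
    if s['contact_force'][2]>3: break
    bot.line_to([*T,z0+6.5-.6*(k+1)],20)
bot.move_gripper(s['width']+10,20)
bot.line_to([*T,160],120)
bot.move_ptp([430,-100,260],down(d(-90)))
print(bot.read_state()['t'])
shot('top','t9');shot('side','s9')
E
python3 - <<'E'
import cv2
im=cv2.imread('pics/t9.png')
cv2.imwrite('pics/t9z.png',cv2.resize(im[140:320,300:550],None,fx=3.2,fy=3.2,interpolation=cv2.INTER_CUBIC)[:,:800])
im=cv2.imread('pics/s9.png')
cv2.imwrite('pics/s9z.png',cv2.resize(im[80:180,230:400],None,fx=4,fy=4,interpolation=cv2.INTER_CUBIC)[:,:800])
E
```

```text
[[ 444.6 -213.6   27. ]
 [ 366.8 -186.2   27. ]
 [ 416.9 -174.2   27. ]
 [ 397.5 -229.3   27. ]] 82.4903266471756
[ 405.69832164 -199.93633869   27.        ]
[-0.04967247  0.46168881  0.6486619 ]
57.789246118041376 [ 405.50681055 -200.03859206    8.25729113] [-0.47295581 -0.38206677  3.48548119]
57.63712250109146 [ 0.12155935  0.6916469  -2.45425645]
57.90466355527717 [-0.94573387  0.40353442 -2.3466551 ]
[ 579.53906053 -382.03740812   14.93287295] [-0.39371793 -0.14433794 -1.27567219]
[ 579.45331789 -381.96246164   14.37470817] [-0.18198739 -0.44321074 -1.71725134]
[ 579.30705598 -381.90848339   13.55346464] [ 0.42660261  0.72349405 -1.87190875]
[ 579.41093939 -381.96018019   13.35418368] [-0.7525153   0.92768685  2.7423216 ]
[ 579.42253633 -382.04048374   13.3322374 ] [-2.21858421  2.36889632  7.40627533]
57.1333
```

View pics/t9.png

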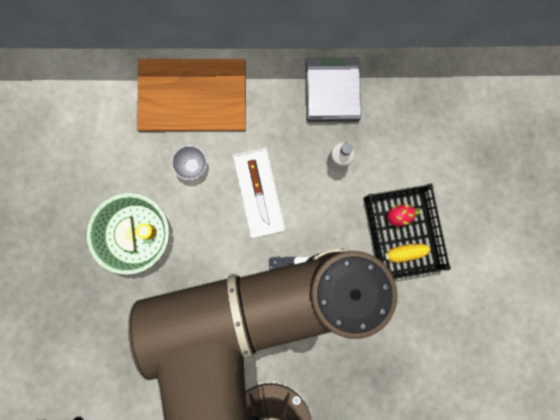

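View pics/t9z.png

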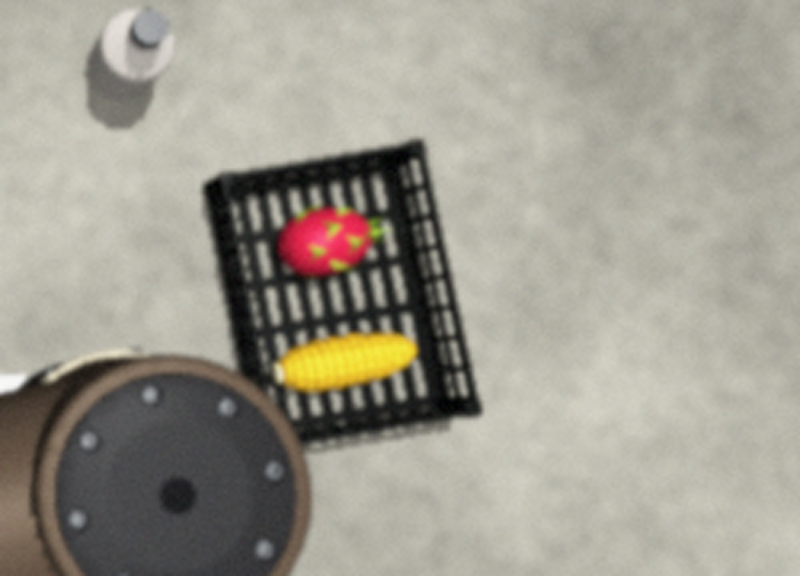

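View pics/s9.png

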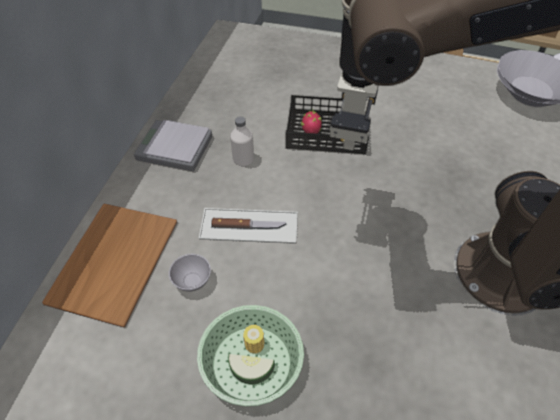

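View pics/s9z.png

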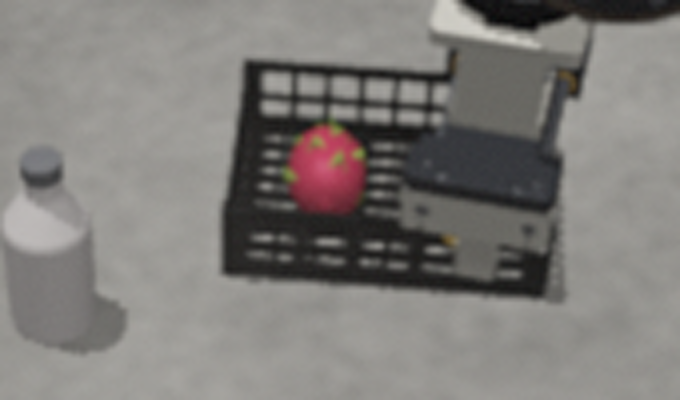

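All the items lie where they should. The bowl (189,163) and bottle (343,154) show at the same pixels as at the start, and the arm is clear. I'm handing the job in.

```bash
python3 - <<'E'
from plan import *
a=cv2.imread('pics/top0.png').astype(int);b=cv2.imread('pics/t9.png').astype(int)
for n,(x0,y0,x1,y1) in dict(bowl=(168,140,212,188),bottle=(325,138,362,178),bg=(60,100,110,150)).items(): print(n,np.abs(a-b)[y0:y1,x0:x1].mean())
bot.pause(0.5);print(bot.read_state()['t'],bot.read_state()['qvel'].round(3));print(bot.close_job())
E
```

```text
bowl 18.027935606060606
bottle 17.65653153153153
bg 19.660533333333333
57.7333 [-0.001 -0.002 -0.001 -0.001  0.001  0.   ]
the job is handed in; nothing more can be done
None
```

The table is cleared and the job was handed in at 57.7 s of the 144 s allowed; the hand-in reports no verdict.

- **Knife:** it was laid on its outline before any food was moved. Measured afterwards, the handle centre is at (45.1, 0.7) mm in the tray frame against a target of (45, 0). Its yaw is 12.4° against the tray's 12.2°, with blade and handle as drawn.
- **Colander:** the squash lies flat and the corn piece stands upright beside it, with a gap between them.
- **Crate:** the corn cob and the dragon fruit lie side by side and do not touch.
- **Setting down:** each thing was lowered until a light contact showed (about 3–8 N at the wrist) before it was released.
- **Bowl and bottle:** they look unmoved in the last pictures. The before-and-after pixel difference did not settle it. It read about 18 levels over each, but about 20 on bare table too, so the overall brightness had changed and I relied on their unchanged pixel positions.

**Disagreements along the way:**
- My first crate centre was about 8 mm off because its outer wall was in view. I corrected it from the rim corners, and the top, side and wrist views then agreed to within a few millimetres.
- The top and wrist positions of the cob and the corn piece differed by about 3–4 mm. I gripped at the average of the two.
- In the final side picture the gripper hides the cob, so its last check rests on the top view.

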